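# Heft the tins and stand the full one in its holder

## Robot

A 7-joint arm with a two-finger parallel gripper is mounted at the origin on the work surface. World frame = base frame: x ahead of the robot, y to its left, z up, the work surface at z = 0. Lengths are in m, angles in rad, forces in N, time in s.
With the tool pointing down it reaches from about 0.4 to 0.875 m from the base axis. Payload 19.3 kg.
Tool frame: the origin (TCP) lies at the very end of the fingers, on their centre line; the grasp point (between the pads) lies 19 mm behind it (hold_point_z is the distance from the TCP to the grasp point, in m); z points along the fingers, y is the line along which they close (so a half turn about z gives the same grasp; the last joint's range is limited). The gripper opens to 85 mm and grips with 20 to 120 N. Pads are 22 mm wide; open, the fingers measure 114 mm over their backs; the gripper's body (76 mm by 85 mm) begins 54 mm behind the grasp point. The pads swing forward as they close: fully open they stand 13 mm farther back than shut.
Start: joints at [-1.266, 0.521, -0.036, 1.599, 0.021, 1.021, -0.113], TCP at [0.229, 0.582, 0.197] pointing down, gripper open.
Joint ranges: [-2.91, 2.91], [-0.3, 2.13], [-1.5, 1.42], [0.17, 2.43], [-1.26, 4.41], [0.16, 1.93], [-2.52, 2.52]. Speed limits (rad/s): [1.89, 1.89, 2.39, 2.39, 3.01, 3.01, 3.01].

## Interface

Orientations are given as a 3x3 rotation matrix whose columns are the frame's x, y, z axes.
In Python, from workcell import * gives the robot as it stands.
- The arm moves only by the tool carry_out, never from a script. Its argument "deltas" is a list of rows, each a list of 7 numbers: the opening, from 0 (shut) to 1 (fully open), then the shift along the tool's x, y, z as a fraction of full scale, then the turn, a rotation vector about the tool's x, y, z as a fraction of full scale. In form: [[grip, dx, dy, dz, ax, ay, az], ...]. A call has exactly 10 rows; each row shifts and turns the commanded pose from where the row before left it, along the tool's axes as they then stand; what a row does not reach is not made up. Full scale, the value 1, is 2.5 cm for a shift and 90 degrees for a turn. A row lasts 1/12 s, in which the tool goes at most 41.7 mm and 7.16 degrees, less where a joint would pass 70% of its speed; a pose out of reach is approached as far as the arm can. A call with a number of a shift or a turn outside -1 to 1 is refused whole. A call with a gripper value outside its range is refused whole. The fingers move at their own pace and stop on an object; "newtons" is the grip in N (left out, the last holds). Time passes only in rows, so rows that do not move let the fingers close, or fill a call up. It gives the time, the measured TCP pose, the force, the opening and the grip force at its end, in the units of the state.
- read_state(): the state, without advancing time (a new reading comes with each control period).
- get_image(name): name is "side" or "top" or "wrist"; returns the picture (420x560x3 uint8, red, green, blue); there is no depth.
- camera_info(name): a dict with "fov_y" (degrees; the focal length in pixels is half the picture's height over the tangent of half this angle, whatever the lens; pixels are square), "cx", "cy" (the principal point, pixels), "eye" and "orientation" of the camera in the world. Camera axes: x right, y down, z forward; pixel columns grow to the right and rows downward; lengths in m; the calibration is good to about 2 mm. The wrist camera is an equidistant fisheye: a pixel r from the principal point sees the ray r / f radians off the axis. A picture is of the moment at which its call begins: read the wrist's pose just before it. camera_info takes no time and is no camera call; for the wrist camera it gives the pose at the moment of the call.
- sign_off(): hands the job in; it is judged then, once.
The state is a dict: "clock": time; "qpos": joint angles; "qvel": joint speeds; "tau": joint torques, N m; "tool_pos": TCP position; "eef_rot": TCP orientation; "ft_force": force on the tool from outside, world axes, zero at the start; "ft_torque": the same for the moment, N m; "opening": opening from 0.0 (shut) to 1.0 (fully open); "finger_force": force on a finger pad.
Only numpy, scipy, OpenCV 4.12 (cv2) and the standard library are available. Lean on these libraries where they do the work, as an engineer would, in place of code of your own. Each camera call takes 0.05 s, during which the arm holds its last target. There are 200 camera calls.

## Task

Of the three closed tins lying on the board only one still has the plating cutters in it, and it is clearly the heaviest: find it by hefting them, laying the empty ones back flat where they were. Turn the full tin up on its end on the tabletop or board, away from the holder, and let go of it; then take it again and stand it upright in the steel holder, right down on the holder's floor. Don't drop any tin, and leave the bottle, jar and bowl alone.

Things in the scene. Friction and masses are not known exactly. Their poses are not given: they have to be found in the camera images.
- tin_a: closed flat tin of plain aluminium with a darker seam line under the lid, lid shut and on top (the lid does not come off), one of three that look alike; 140 mm long (its x), 56 mm wide (its y), 44 mm high (its z); origin at the centre of its underside as it lies at the start. Which of the three is the heavy one changes every time
- tin_b: closed flat tin of plain aluminium with a darker seam line under the lid, lid shut and on top (the lid does not come off), one of three that look alike; 140 mm long (its x), 56 mm wide (its y), 44 mm high (its z); origin at the centre of its underside as it lies at the start. Which of the three is the heavy one changes every time
- tin_c: closed flat tin of plain aluminium with a darker seam line under the lid, lid shut and on top (the lid does not come off), one of three that look alike; 140 mm long (its x), 56 mm wide (its y), 44 mm high (its z); origin at the centre of its underside as it lies at the start. Which of the three is the heavy one changes every time
- tin_a_mid (a point): centre of tin_a, 22 mm above its underside, 70 mm from either end
- tin_b_mid (a point): centre of tin_b, 22 mm above its underside, 70 mm from either end
- tin_c_mid (a point): centre of tin_c, 22 mm above its underside, 70 mm from either end
- board: dark wooden board, fixed, 330 mm (x) by 220 mm (y), 8 mm thick, on which the three tins lie side by side, long sides facing each other, roughly along its y, about 115 mm apart; origin at the centre of its underside, z up
- holder: upright open-topped steel holder, fixed; outside 60 mm (x) by 72 mm (y) by 55 mm high, walls 3 mm, one bay 54 mm (x) by 66 mm (y) with its floor 5 mm above the table; a tin stood on its end fits with its 56 mm width along the holder's y; base rim 76 by 88 mm is 4 mm high; origin at the centre of its underside
- holder_floor (a point): centre of the holder's inner floor, 5 mm above the table
- sauce_bottle: bystander: white sauce bottle with a cone nozzle, 54 mm wide, 155 mm tall, origin under its centre
- oil_jar: bystander: squat jar with a steel lid, 68 mm wide, 45 mm tall, origin under its centre
- bowl: bystander: white bowl, 90 mm wide, 40 mm tall, origin under its centre
Not all that is in view belongs to the job. What is shaped like the holder but blue is not meant.

How it is judged:
By the outcome, as a careful person would: the job done as asked, in the order asked, and still so for the second after the job is handed in, with the robot touching nothing.
It also fails if it takes over 72 s, if anything falls off the work surface, if the arm or the gripper's body presses on something with over 40 N, if the wrist force passes 120 N, or if a joint passes its speed limit or range.

## Working session

There is one attempt and no reset: what is moved stays moved. The work goes in short steps, Python scripts to look and compute and a tool call to move; the robot and the scene stay as the last step left them, time stands still between calls to the robot, and variables do not carry over. Pictures are saved under pics/ and viewed, at most 12 in all, crops included, and the job is handed in when it is done.

Besides the shell and the picture viewer there is one more tool, called after ">>>" as a command line: name --pt "numbers of a row" for each row, then --argument value for the rest. carry_out: Moves the arm, as the interface text tells. Shift numbers are shares of 2.5 cm and turn numbers shares of 90 degrees, none past 1 either way. Its arguments: {"type":"object","properties":{"deltas":{"type":"array"},"newtons":{"type":"number"}},"required":["deltas"]}

```bash
ls; mkdir -p pics; python3 - <<'E'
from workcell import *
import cv2,numpy as np
for n in("top","side"):
    im=get_image(n); cv2.imwrite(f"pics/{n}0.png",im[:,:,::-1]); print(n,camera_info(n))
s=read_state(); print({k:np.round(v,3).tolist() for k,v in s.items()})
E
```

```text
pics
top {'fov_y': 45.32858583927511, 'cx': 284.5018875036462, 'cy': 214.12110978774044, 'eye': array([ 0.51132303, -0.00722815,  1.38990392]), 'orientation': array([[-2.73692869e-02, -9.98605546e-01,  4.51429399e-02],
       [-9.99625323e-01,  2.73246824e-02, -1.60496423e-03],
       [ 3.69209685e-04, -4.51699526e-02, -9.98979249e-01]])}
side {'fov_y': 42.394377081748615, 'cx': 278.24892725310997, 'cy': 212.71223391221898, 'eye': array([ 0.31981002, -0.85214078,  1.00095868]), 'orientation': array([[ 0.95297708, -0.21160047,  0.21693302],
       [-0.30279656, -0.69370826,  0.65351595],
       [ 0.01220394, -0.68847229, -0.72515996]])}
{'clock': 0.1, 'qpos': [-1.266, 0.522, -0.036, 1.6, 0.021, 1.021, -0.113], 'qvel': [-0.003, -0.001, -0.0, -0.002, 0.001, -0.0, 0.001], 'tau': [0.004, -92.849, 1.984, -37.054, 0.018, 0.005, 0.0], 'tool_pos': [0.229, 0.581, 0.196], 'eef_rot': [[-0.931, 0.366, -0.0], [0.366, 0.931, -0.001], [-0.0, -0.001, -1.0]], 'ft_force': [-0.661, 0.162, -0.731], 'ft_torque': [-0.019, -0.018, 0.034], 'finger_force': 0.0, 'opening': 1.001}
```

View pics/top0.png

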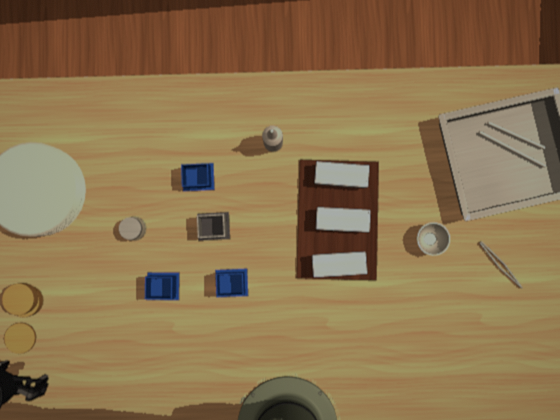

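View pics/side0.png

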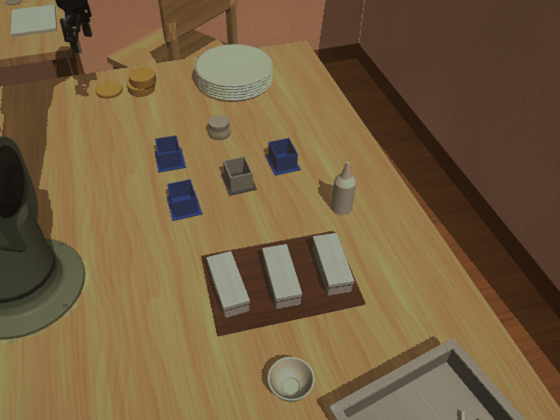

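Top view: the three tins are at (342,175), (344,220) and (340,264). The holder candidates are the grey one at (213,226), and blue ones at (198,177), (162,286) and (232,283). I choose the grey one. The jar is at (130,229), the bottle at (272,138) and the bowl at (433,239). The side view agrees, with the steel holder at (239,175).

```bash
cat > h.py <<'E'
from workcell import *
import cv2,numpy as np
def ray(n,px,info=None):
    i=info or camera_info(n); f=210/np.tan(np.radians(i["fov_y"]/2))
    v=np.array([px[0]-i["cx"],px[1]-i["cy"]])/f
    if n=="wrist":
        r=np.hypot(*v); d=np.array([*(v/r*np.sin(r) if r>0 else v),np.cos(r)])
    else: d=np.array([*v,1.])
    return i["eye"],i["orientation"]@d
def onz(n,px,z,info=None):
    e,d=ray(n,px,info); return e+d*(z-e[2])/d[2]
def rects(n,mask,z,amin,info=None):
    for c in cv2.findContours(mask.astype(np.uint8),cv2.RETR_EXTERNAL,cv2.CHAIN_APPROX_NONE)[0]:
        if cv2.contourArea(c)<amin: continue
        P=np.array([onz(n,p,z,info)[:2] for p in c[:,0]])
        (ctr,sz,a)=cv2.minAreaRect((P*1000).astype(np.float32))
        if sz[0]<sz[1]: sz=sz[::-1]; a+=90
        print(n,"px",c[:,0].mean(0).round(),"ctr mm",np.round(ctr,1),"size",np.round(sz,1),"long axis deg",round((a+90)%180-90,1))
E
python3 - <<'E'
from h import *
im=cv2.imread("pics/top0.png"); hsv=cv2.cvtColor(im,cv2.COLOR_BGR2HSV)
print(im[175,342],im[264,340],im[226,213],im[213:240:2,213].tolist(),im[226,195:232:2].tolist())
for t in(150,165):
  m=(hsv[...,2]>t)&(hsv[...,1]<60); m[:,:290]=0; m[:,385:]=0; m[:155]=0;m[290:]=0
  rects("top",m,.052,300)
m=(hsv[...,1]<70)&(hsv[...,2]>40); k=np.zeros_like(m);k[205:248,190:238]=m[205:248,190:238]
rects("top",k,.055,50)
cv2.imwrite("pics/hold.png",np.hstack([cv2.resize(im[160:310,140:260],None,fx=4,fy=4,interpolation=cv2.INTER_CUBIC)]))
E
```

```text
[161 170 166] [159 170 165] [34 36 39] [[72, 85, 94], [97, 111, 121], [31, 33, 36], [35, 37, 40], [35, 37, 41], [33, 36, 39], [32, 35, 39], [32, 35, 39], [34, 37, 40], [34, 35, 39], [35, 39, 41], [65, 74, 79], [67, 76, 81], [47, 61, 73]] [[49, 77, 106], [95, 116, 133], [71, 82, 88], [61, 68, 75], [59, 63, 69], [60, 65, 71], [59, 65, 71], [60, 65, 71], [57, 61, 68], [34, 36, 39], [35, 37, 41], [35, 37, 40], [36, 39, 41], [34, 35, 38], [83, 94, 101], [70, 81, 88], [61, 65, 71], [68, 91, 105], [90, 140, 165]]
top px [339. 264.] ctr mm [ 435.8 -150.7] size [139.6  54.1] long axis deg -88.2
top px [343. 219.] ctr mm [ 554.6 -164.5] size [139.4  54.1] long axis deg 85.4
top px [342. 174.] ctr mm [ 675.5 -165.1] size [139.7  53.8] long axis deg 84.0
top px [339. 264.] ctr mm [ 435.6 -151. ] size [135.5  52.9] long axis deg -87.8
top px [343. 219.] ctr mm [ 554.5 -164.6] size [135.4  52.8] long axis deg 85.4
top px [342. 174.] ctr mm [ 675.5 -165.4] size [135.3  52.5] long axis deg 84.0
top px [213. 226.] ctr mm [545.7 181.7] size [83.3 68.7] long axis deg -88.6
```

View pics/hold.png

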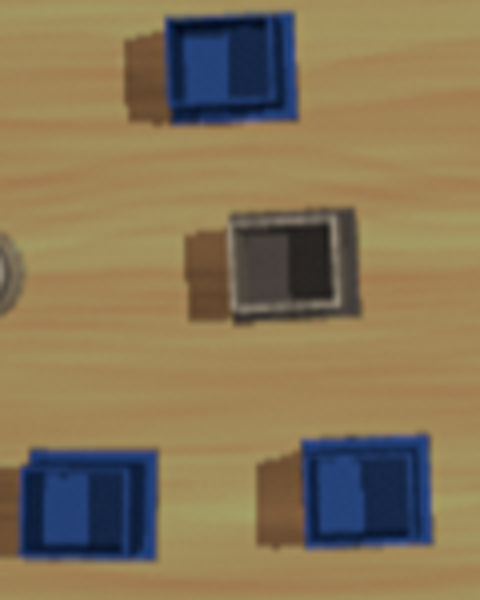

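The crop confirms it: the steel-grey holder has its rim centred at about full-image (212,226), and the three others are blue. Tin rectangles measure 140x54 mm at z=52 mm, which matches the given sizes. Next I turn the tool so its x points along world +y, then travel past the holder.

>>> carry_out --pt "1 0 0 0 0 0 0.074" --pt "1 0 0 0 0 0 0.074" --pt "1 0 0 0 0 0 0.074" --pt "1 0 0 0 0 0 0.074" --pt "1 0 0 0 0 0 0.074" --pt "1 0 0 0 0 0 0.074" --pt "1 0 0 0 0 0 0.074" --pt "1 0 0 0 0 0 0.074" --pt "1 0 0 0 0 0 0.074" --pt "1 0 0 0 0 0 0.074" --newtons 60

```text
clock: 0.93
tool_pos: [0.2287, 0.5814, 0.1964]
eef_rot: [[-0.028, 1.0, -0.0], [1.0, 0.028, -0.001], [-0.001, -0.0, -1.0]]
ft_force: [-0.1, -0.1, 0.1]
opening: 0.994
finger_force: 0.0
```

>>> carry_out --pt "1 -1 1 0 0 0 0" --pt "1 -1 1 0 0 0 0" --pt "1 -1 1 0 0 0 0" --pt "1 -1 1 0 0 0 0" --pt "1 -1 1 0 0 0 0" --pt "1 -1 1 0 0 0 0" --pt "1 -1 1 0 0 0 0" --pt "1 -1 1 0 0 0 0" --pt "1 -1 1 0 0 0 0" --pt "1 -1 1 0 0 0 0"

```text
clock: 1.77
tool_pos: [0.488, 0.3387, 0.1965]
eef_rot: [[-0.034, 0.999, -0.0], [0.999, 0.034, -0.0], [-0.0, -0.0, -1.0]]
ft_force: [0.8, 0.2, 1.6]
opening: 1.002
finger_force: 0.0
```

>>> carry_out --pt "1 -1 0 0 0 0 0" --pt "1 -1 0 0 0 0 0" --pt "1 -1 0 0 0 0 0" --pt "1 -1 0 0 0 0 0" --pt "1 -1 0 0 0 0 0" --pt "1 -1 0 0 0 0 0" --pt "1 0 0 0 0 0 0" --pt "1 0 0 0 0 0 0" --pt "1 0 0 0 0 0 0" --pt "1 0 0 0 0 0 0"

```text
clock: 2.6
tool_pos: [0.4919, 0.1912, 0.1965]
eef_rot: [[-0.035, 0.999, -0.0], [0.999, 0.035, 0.0], [0.0, -0.0, -1.0]]
ft_force: [-0.8, -0.3, 0.1]
opening: 1.001
finger_force: 0.0
```

```bash
python3 - <<'E'
from h import *
i=camera_info("wrist"); im=get_image("wrist"); cv2.imwrite("pics/w1.png",im[:,:,::-1])
s=read_state(); print({k:np.round(s[k],4).tolist() for k in("qpos","tool_pos","eef_rot","clock","ft_force")}); print(i)
import pickle; pickle.dump(i,open("w1.pkl","wb"))
E
```

```text
{'qpos': [-0.732, 0.3836, 0.328, 1.8689, -0.153, 0.9137, -0.2975], 'tool_pos': [0.4919, 0.1911, 0.1965], 'eef_rot': [[-0.0349, 0.9994, -0.0002], [0.9994, 0.0349, 0.0], [0.0, -0.0002, -1.0]], 'clock': 2.65, 'ft_force': [0.7429, -0.2668, 0.5453]}
{'fov_y': 65.70646984690485, 'cx': 272.36886836705895, 'cy': 205.87670732078013, 'eye': array([0.49032565, 0.26784952, 0.37502728]), 'orientation': array([[ 9.99383357e-01,  3.34883504e-02,  1.05563722e-02],
       [ 3.51126822e-02, -9.52474605e-01, -3.02587551e-01],
       [-7.84814910e-05,  3.02771625e-01, -9.53063134e-01]])}
```

View pics/w1.png

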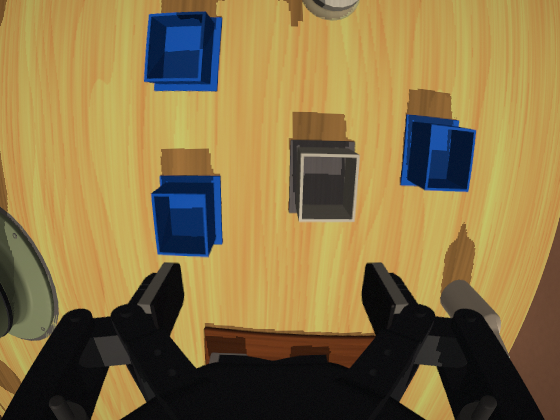

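The wrist view shows the steel holder's bright rim with corners at about (300,154), (358,154), (355,221) and (299,219). Three blue ones surround it, and the bottle is at (470,300).

```bash
python3 - <<'E'
from h import *
import pickle
i=pickle.load(open("w1.pkl","rb")); im=cv2.imread("pics/w1.png"); hsv=cv2.cvtColor(im,cv2.COLOR_BGR2HSV)
m=(hsv[...,1]<60)&(hsv[...,2]>110); k=np.zeros_like(m);k[146:228,290:368]=m[146:228,290:368]
rects("wrist",k,.055,500,i)
for p in [(300,154.5),(358,154.5),(355,221),(299,219.5)]: print(onz("wrist",p,.055,i).round(4))
c={"bottle":("top",(272,138)),"bowl":("top",(433,239)),"jar":("top",(130,229)),"bl":("top",(297,160)),"br":("top",(377,280))}
for n,(a,p) in c.items(): print(n,onz(a,p,.04).round(3))
E
```

```text
wrist px [328. 187.] ctr mm [550.7 188. ] size [71.  60.1] long axis deg -88.3
[0.5194 0.2207 0.055 ]
[0.5787 0.2239 0.055 ]
[0.583  0.1524 0.055 ]
[0.5223 0.1522 0.055 ]
bottle [0.779 0.019 0.04 ]
bowl [ 0.495 -0.406  0.04 ]
jar [0.544 0.406 0.04 ]
bl [ 0.718 -0.047  0.04 ]
br [ 0.389 -0.252  0.04 ]
```

>>> carry_out --pt "1 -1 -0.3 0 0 0 0" --pt "1 -1 -0.3 0 0 0 0" --pt "1 -1 -0.3 0 0 0 0" --pt "1 -1 -0.3 0 0 0 0" --pt "1 -1 -0.3 0 0 0 0" --pt "1 -1 -0.3 0 0 0 0" --pt "1 -1 -0.3 0 0 0 0" --pt "1 -1 -0.3 0 0 0 0" --pt "1 -1 0 0 0 0 0" --pt "1 -1 0 0 0 0 0"

```text
clock: 3.48
tool_pos: [0.4404, -0.0622, 0.1968]
eef_rot: [[-0.035, 0.999, 0.0], [0.999, 0.035, 0.0], [0.0, 0.0, -1.0]]
ft_force: [0.1, -0.4, 0.4]
opening: 1.002
finger_force: 0.0
```

>>> carry_out --pt "1 -1 0 0 0 0 0" --pt "1 -1 0 0 0 0 0" --pt "1 -1 0 0 0 0 0" --pt "1 -1 0 0 0 0 0" --pt "1 0 0 0 0 0 0" --pt "1 0 0 0 0 0 0" --pt "1 0 0 0 0 0 0" --pt "1 0 0 0 0 0 0" --pt "1 0 0 0 0 0 0" --pt "1 0 0 0 0 0 0"

```text
clock: 4.32
tool_pos: [0.4441, -0.1609, 0.1967]
eef_rot: [[-0.035, 0.999, 0.0], [0.999, 0.035, 0.0], [0.0, 0.0, -1.0]]
ft_force: [-0.8, -0.4, -0.5]
opening: 0.997
finger_force: 0.0
```

```bash
cat > wt.py <<'E'
from h import *
import sys
i=camera_info("wrist"); im=get_image("wrist")[:,:,::-1].copy(); cv2.imwrite(f"pics/{sys.argv[1]}.png",im)
hsv=cv2.cvtColor(im,cv2.COLOR_BGR2HSV)
for t in (150,170):
    rects("wrist",(hsv[...,2]>t)&(hsv[...,1]<40),.052,3000,i)
s=read_state(); print({k:np.round(s[k],4).tolist() for k in("qpos","tool_pos","eef_rot","clock","ft_force")})
E
python3 wt.py w2
```

```text
wrist px [469. 194.] ctr mm [ 679.6 -166. ] size [140.6  55.9] long axis deg 84.0
wrist px [377. 187.] ctr mm [ 558.3 -165.5] size [140.8  56.7] long axis deg 85.5
wrist px [267. 169.] ctr mm [ 439.1 -152.2] size [140.1  56.8] long axis deg -88.0
wrist px [469. 193.] ctr mm [ 679.6 -166. ] size [140.3  55.9] long axis deg 84.0
wrist px [377. 187.] ctr mm [ 558.1 -165.4] size [140.4  56.3] long axis deg 85.4
wrist px [267. 169.] ctr mm [ 439.1 -151.7] size [139.   56.6] long axis deg -88.1
{'qpos': [-0.1548, 0.305, 0.4694, 2.0064, -0.1789, 0.8694, 0.4466], 'tool_pos': [0.444, -0.161, 0.1967], 'eef_rot': [[-0.0346, 0.9994, 0.0001], [0.9994, 0.0346, 0.0001], [0.0001, 0.0001, -1.0]], 'clock': 4.3667, 'ft_force': [-0.5671, 0.1301, -0.1916]}
```

View pics/w2.png

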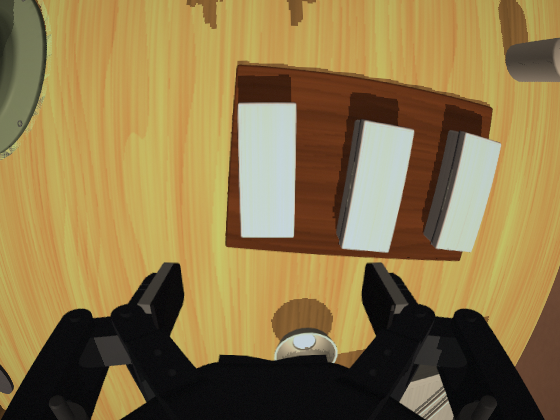

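The wrist view shows the tins at (267,169), (377,187) and (469,194). All measure 140x56 mm and match the top view. The holder centre is (0.551, 0.188) with its outside reading 71x60. Now I grasp the near tin.

>>> carry_out --pt "1 0.37 -0.19 0.5 0 0 0" --pt "1 0 0 1 0 0 0" --pt "1 0 0 1 0 0 0" --pt "1 0 0 1 0 0 0" --pt "1 0 0 1 0 0 0" --pt "1 0 0 1 0 0 0" --pt "1 0 0 1 0 0 0" --pt "1 0 0 0.5 0 0 0" --pt "1 0 0 0.3 0 0 0" --pt "1 0 0 0 0 0 0"

```text
clock: 5.2
tool_pos: [0.4383, -0.1523, 0.0132]
eef_rot: [[-0.034, 0.999, -0.002], [0.999, 0.034, 0.0], [0.0, -0.002, -1.0]]
ft_force: [-0.4, 0.6, 0.6]
opening: 0.999
finger_force: 0.0
```

>>> carry_out --pt "0 0 0 0 0 0 0" --pt "0 0 0 0 0 0 0" --pt "0 0 0 0 0 0 0" --pt "0 0 0 0 0 0 0" --pt "0 0 0 0 0 0 0" --pt "0 0 0 0 0 0 0" --pt "0 0 0 0 0 0 0" --pt "0 0 0 0 0 0 0" --pt "0 0 0 0 0 0 0" --pt "0 0 0 0 0 0 0" --newtons 60

```text
clock: 6.03
tool_pos: [0.4412, -0.1536, 0.0172]
eef_rot: [[-0.033, 0.999, 0.006], [0.999, 0.033, -0.001], [-0.001, 0.006, -1.0]]
ft_force: [-8.6, 0.6, 69.6]
opening: 0.001
finger_force: 34.2
```

>>> carry_out --pt "0 0 0 -0.2 0 0 0" --pt "0 0 0 -0.4 0 0 0" --pt "0 0 0 -0.4 0 0 0" --pt "0 0 0 -0.2 0 0 0" --pt "0 0 0 0 0 0 0" --pt "0 0 0 0 0 0 0" --pt "0 0 0 0 0 0 0" --pt "0 0 0 0 0 0 0" --pt "0 0 0 0 0 0 0" --pt "0 0 0 0 0 0 0"

```text
clock: 6.87
tool_pos: [0.4386, -0.1526, 0.0439]
eef_rot: [[-0.033, 0.999, -0.001], [0.999, 0.033, 0.0], [0.0, -0.001, -1.0]]
ft_force: [0.5, -0.1, -0.3]
opening: 0.003
finger_force: 0.0
```

```bash
python3 wt.py w3; python3 - <<'E'
from h import *
s=get_image("side")[:,:,::-1]; cv2.imwrite("pics/s3.png",np.hstack([cv2.resize(s[170:370,150:410],None,fx=1.5,fy=1.5),cv2.resize(cv2.imread("pics/w3.png"),(400,300))]))
E
```

```text
wrist px [269. 231.] ctr mm [ 438.  -151.3] size [86.4 56.7] long axis deg -88.0
wrist px [453. 243.] ctr mm [ 558.5 -165.5] size [140.2  56.1] long axis deg 85.5
wrist px [269. 231.] ctr mm [ 438.  -150.9] size [85.6 56.7] long axis deg -88.0
wrist px [453. 242.] ctr mm [ 558.5 -165.5] size [140.2  56.1] long axis deg 85.5
{'qpos': [-0.0361, 0.5532, 0.3201, 2.1458, -0.3569, 0.4927, 0.5898], 'tool_pos': [0.4387, -0.1525, 0.044], 'eef_rot': [[-0.0335, 0.9994, -0.0005], [0.9994, 0.0335, 0.0], [0.0, -0.0005, -1.0]], 'clock': 6.9167, 'ft_force': [0.7245, 0.3605, -0.2046]}
```

View pics/s3.png

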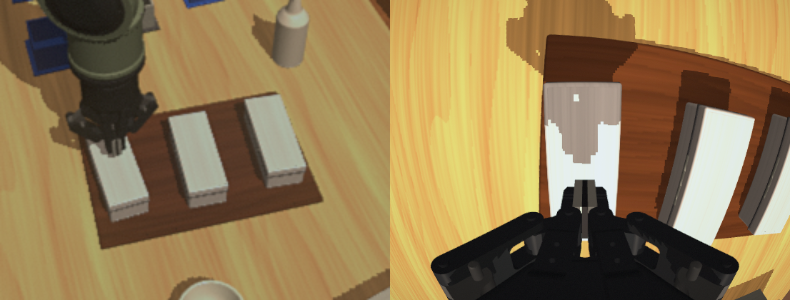

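The side crop shows the shut fingers resting on or over the tin's lid instead of around it. The wrist view puts the fingertips near (273,252). I'll compute how high the tips really are.

```bash
python3 - <<'E'
from h import *
s=read_state(); i=camera_info("wrist"); p=s["tool_pos"]; R=s["eef_rot"]
print("cam in tool",(R.T@(i["eye"]-p)).round(4)); print((R.T@i["orientation"]).round(3))
def hit(px,xo):
    e,d=ray("wrist",px,i); e=R.T@(e-p); d=R.T@d
    return (e+d*(xo-e[0])/d[0]).round(4)
for q in [(273,252),(273,262),(262,252)]:
    for xo in (0.011,0,-.011): print(q,xo,hit(q,xo))
for q in [(172,264),(375,264),(182,268),(364,268)]:
    print("open",q,hit(q,0.011),hit(q,0))
im=cv2.imread("pics/w3.png"); cv2.imwrite("pics/c3.png",cv2.resize(im[200:420,180:380],None,fx=2.7,fy=2.7))
E
```

```text
cam in tool [ 0.0767  0.001  -0.1785]
[[ 0.    -0.953 -0.303]
 [ 1.     0.     0.   ]
 [-0.    -0.303  0.953]]
(273, 252) 0.011 [ 0.011   0.0013 -0.0423]
(273, 252) 0 [ 0.      0.0014 -0.0195]
(273, 252) -0.011 [-0.011   0.0015  0.0033]
(273, 262) 0.011 [ 0.011   0.0013 -0.0523]
(273, 262) 0 [ 0.      0.0014 -0.0312]
(273, 262) -0.011 [-0.011   0.0014 -0.0101]
(262, 252) 0.011 [ 0.011  -0.0038 -0.0423]
(262, 252) 0 [ 0.     -0.0046 -0.0195]
(262, 252) -0.011 [-0.011  -0.0054  0.0033]
open (172, 264) [ 0.011 -0.043 -0.056] [ 0.     -0.0504 -0.0355]
open (375, 264) [ 0.011   0.0462 -0.056 ] [ 0.      0.0537 -0.0355]
open (182, 268) [ 0.011  -0.0375 -0.0593] [ 0.     -0.044  -0.0393]
open (364, 268) [ 0.011   0.0402 -0.0593] [ 0.      0.0468 -0.0393]
```

View pics/c3.png

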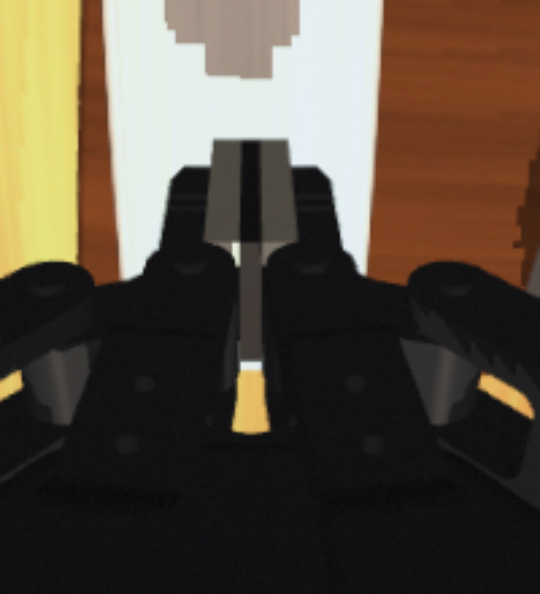

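The tip is really about 35–42 mm behind the reported TCP. The visual gives about 42, and the contact at TCP z=0.017 on the 0.052 lid gives 35. So I correct for it: open, go down to a reported z of about -0.026, and close.

>>> carry_out --pt "1 0 0 0 0 0 0" --pt "1 0 0 0 0 0 0" --pt "1 0 0 0 0 0 0" --pt "1 0 0 0 0 0 0" --pt "1 0 0 0 0 0 0" --pt "1 0 0 0 0 0 0" --pt "1 0 0 0 0 0 0" --pt "1 0 0 0.5 0 0 0" --pt "1 0 0 0.5 0 0 0" --pt "1 0 0 0 0 0 0"

```text
clock: 7.8
tool_pos: [0.438, -0.1522, 0.0178]
eef_rot: [[-0.034, 0.999, -0.002], [0.999, 0.034, 0.0], [0.0, -0.002, -1.0]]
ft_force: [-0.6, 1.3, -0.6]
opening: 1.002
finger_force: 0.0
```

>>> carry_out --pt "1 0 0 0.3 0 0 0" --pt "1 0 0 0.3 0 0 0" --pt "1 0 0 0.3 0 0 0" --pt "1 0 0 0.3 0 0 0" --pt "1 0 0 0.3 0 0 0" --pt "1 0 0 0.2 0 0 0" --pt "1 0 0 0 0 0 0" --pt "1 0 0 0 0 0 0" --pt "1 0 0 0 0 0 0" --pt "1 0 0 0 0 0 0"

```text
clock: 8.63
tool_pos: [0.439, -0.1526, -0.023]
eef_rot: [[-0.034, 0.999, 0.0], [0.999, 0.034, -0.0], [-0.0, 0.0, -1.0]]
ft_force: [0.8, 0.0, 0.9]
opening: 1.002
finger_force: 0.0
```

```bash
python3 - <<'E'
import workcell
print([n for n in dir(workcell) if not n.startswith('_')], getattr(workcell,"hold_point_z",None))
E
```

```text
['Unreachable', 'camera_info', 'get_image', 'hold_point_z', 'read_state', 'sign_off'] 0.0187
```

>>> carry_out --pt "0 0 0 0 0 0 0" --pt "0 0 0 0 0 0 0" --pt "0 0 0 0 0 0 0" --pt "0 0 0 0 0 0 0" --pt "0 0 0 0 0 0 0" --pt "0 0 0 0 0 0 0" --pt "0 0 0 0 0 0 0" --pt "0 0 0 0 0 0 0" --pt "0 0 0 0 0 0 0" --pt "0 0 0 0 0 0 0" --newtons 60

```text
clock: 9.47
tool_pos: [0.4389, -0.1525, -0.0229]
eef_rot: [[-0.034, 0.999, 0.0], [0.999, 0.034, 0.0], [0.0, 0.0, -1.0]]
ft_force: [-2.0, 0.4, 10.3]
opening: 0.653
finger_force: 63.1
```

Gripped: the opening is about 55.5 mm. Now I lift and heft it.

>>> carry_out --pt "0 0 0 -0.1 0 0 0" --pt "0 0 0 -0.3 0 0 0" --pt "0 0 0 -0.3 0 0 0" --pt "0 0 0 -0.2 0 0 0" --pt "0 0 0 -0.1 0 0 0" --pt "0 0 0 0 0 0 0" --pt "0 0 0 0 0 0 0" --pt "0 0 0 0 0 0 0" --pt "0 0 0 0 0 0 0" --pt "0 0 0 0 0 0 0"

```text
clock: 10.3
tool_pos: [0.4387, -0.1525, 0.0015]
eef_rot: [[-0.034, 0.999, -0.0], [0.999, 0.034, 0.0], [0.0, -0.0, -1.0]]
ft_force: [0.1, -0.1, -1.5]
opening: 0.645
finger_force: 63.7
```

```bash
python3 - <<'E'
from h import *
F=[]
for _ in range(6):
    get_image("top"); s=read_state(); F.append(np.r_[s["ft_force"],s["ft_torque"]])
print(np.mean(F,0).round(2),np.std(F,0).round(2),s["tool_pos"].round(4),s["finger_force"],s["opening"])
E
```

```text
[ 0.17  0.26 -1.66 -0.03 -0.02  0.  ] [0.28 0.3  0.38 0.02 0.04 0.03] [ 0.4388 -0.1525  0.0016] 63.717334270477295 0.6482668580877975
```

About 1.7 N, so this one is probably empty. I'll lay it back and move to the middle tin.

>>> carry_out --pt "0 0 0 0.3 0 0 0" --pt "0 0 0 0.3 0 0 0" --pt "0 0 0 0.2 0 0 0" --pt "0 0 0 0.1 0 0 0" --pt "0 0 0 0.08 0 0 0" --pt "0 0 0 0 0 0 0" --pt "0 0 0 0 0 0 0" --pt "1 0 0 0 0 0 0" --pt "1 0 0 0 0 0 0" --pt "1 0 0 0 0 0 0"

```text
clock: 11.43
tool_pos: [0.4389, -0.1525, -0.0228]
eef_rot: [[-0.034, 0.999, 0.0], [0.999, 0.034, -0.0], [-0.0, 0.0, -1.0]]
ft_force: [-0.1, -0.6, -0.2]
opening: 0.996
finger_force: 0.0
```

>>> carry_out --pt "1 0 0 0 0 0 0" --pt "1 0 0 0 0 0 0" --pt "1 0 0 0 0 0 0" --pt "1 0 0 0 0 0 0" --pt "1 0 0 -0.3 0 0 0" --pt "1 0 0 -0.6 0 0 0" --pt "1 0 0 -0.8 0 0 0" --pt "1 0 0 -0.8 0 0 0" --pt "1 0 0 -0.5 0 0 0" --pt "1 0 0 0 0 0 0"

```text
clock: 12.27
tool_pos: [0.44, -0.1528, 0.0548]
eef_rot: [[-0.034, 0.999, 0.003], [0.999, 0.034, -0.0], [-0.001, 0.003, -1.0]]
ft_force: [0.8, -0.2, -0.2]
opening: 1.001
finger_force: 0.0
```

>>> carry_out --pt "1 -0.1 0.6 0 0 0 0" --pt "1 -0.1 0.8 0 0 0 0" --pt "1 -0.1 0.8 0 0 0 0" --pt "1 -0.1 0.8 0 0 0 0" --pt "1 -0.1 0.8 0 0 0 0" --pt "1 -0.1 0.6 0 0 0 0" --pt "1 -0.08 0.34 0 0 0 0" --pt "1 0 0 0 0 0 0.073" --pt "1 0 0 0 0 0 0" --pt "1 0 0 0 0 0 0"

```text
clock: 13.1
tool_pos: [0.5571, -0.1655, 0.0519]
eef_rot: [[0.079, 0.997, -0.001], [0.997, -0.079, -0.0], [-0.0, -0.001, -1.0]]
ft_force: [0.2, 0.4, 0.6]
opening: 0.996
finger_force: 0.0
```

```bash
python3 wt.py w4
```

```text
wrist px [271. 223.] ctr mm [ 558.1 -166.2] size [139.4  56.8] long axis deg 85.4
wrist px [ 91. 211.] ctr mm [ 439.7 -152. ] size [140.3  56.5] long axis deg -88.0
wrist px [455. 206.] ctr mm [ 679.5 -166.2] size [140.4  56.1] long axis deg 83.9
wrist px [271. 223.] ctr mm [ 558.1 -166.2] size [139.4  56.8] long axis deg 85.4
wrist px [ 91. 211.] ctr mm [ 439.7 -152. ] size [140.3  56.5] long axis deg -88.0
wrist px [455. 206.] ctr mm [ 679.5 -166.2] size [140.4  56.1] long axis deg 83.9
{'qpos': [-0.076, 0.6833, 0.3818, 1.8441, -0.3796, 0.6872, 0.4472], 'tool_pos': [0.5572, -0.1655, 0.052], 'eef_rot': [[0.0779, 0.997, -0.0008], [0.997, -0.0779, -0.0], [-0.0001, -0.0008, -1.0]], 'clock': 13.15, 'ft_force': [-0.7201, -0.3697, -0.7257]}
```

Tin 1 is back in place at (439.7, -152). The pose over tin 2 is right, so I descend by 75 mm, grip and lift.

>>> carry_out --pt "1 0 0 0.6 0 0 0" --pt "1 0 0 0.6 0 0 0" --pt "1 0 0 0.6 0 0 0" --pt "1 0 0 0.6 0 0 0" --pt "1 0 0 0.4 0 0 0" --pt "1 0 0 0.2 0 0 0" --pt "1 0 0 0 0 0 0" --pt "1 0 0 0 0 0 0" --pt "0 0 0 0 0 0 0" --pt "0 0 0 0 0 0 0"

```text
clock: 13.98
tool_pos: [0.5583, -0.1656, -0.0221]
eef_rot: [[0.081, 0.997, 0.001], [0.997, -0.081, -0.0], [-0.0, 0.001, -1.0]]
ft_force: [0.0, -0.1, -0.5]
opening: 0.748
finger_force: 0.0
```

>>> carry_out --pt "0 0 0 0 0 0 0" --pt "0 0 0 0 0 0 0" --pt "0 0 0 0 0 0 0" --pt "0 0 0 0 0 0 0" --pt "0 0 0 0 0 0 0" --pt "0 0 0 0 0 0 0" --pt "0 0 0 0 0 0 0" --pt "0 0 0 0 0 0 0" --pt "0 0 0 0 0 0 0" --pt "0 0 0 0 0 0 0"

```text
clock: 14.82
tool_pos: [0.5582, -0.1656, -0.0219]
eef_rot: [[0.081, 0.997, 0.001], [0.997, -0.081, -0.0], [0.0, 0.001, -1.0]]
ft_force: [-1.9, 0.5, 9.3]
opening: 0.646
finger_force: 63.8
```

>>> carry_out --pt "0 0 0 -0.1 0 0 0" --pt "0 0 0 -0.3 0 0 0" --pt "0 0 0 -0.3 0 0 0" --pt "0 0 0 -0.2 0 0 0" --pt "0 0 0 -0.1 0 0 0" --pt "0 0 0 0 0 0 0" --pt "0 0 0 0 0 0 0" --pt "0 0 0 0 0 0 0" --pt "0 0 0 0 0 0 0" --pt "0 0 0 0 0 0 0"

```text
clock: 15.65
tool_pos: [0.5577, -0.1655, 0.0019]
eef_rot: [[0.081, 0.997, -0.0], [0.997, -0.081, 0.0], [0.0, -0.0, -1.0]]
ft_force: [-0.1, 1.2, -1.5]
opening: 0.646
finger_force: 63.7
```

```bash
cat > heft.py <<'E'
from h import *
F=[]
for _ in range(6):
    get_image("top"); s=read_state(); F.append(np.r_[s["ft_force"],s["ft_torque"]])
print(np.mean(F,0).round(2),s["tool_pos"].round(4),s["finger_force"],s["opening"],s["qpos"].round(3))
E
python3 heft.py
```

```text
[ 0.13 -0.31 -1.48 -0.03  0.01 -0.  ] [ 0.5578 -0.1655  0.0021] 63.68480086326599 0.6508491304599792 [-0.044  0.759  0.336  1.857 -0.417  0.595  0.475]
```

Tin 2 weighs about 1.5 N, so it is empty too. I lay it back and move to tin 3, which is the heavy one by elimination. I grip it 20 mm toward its +y end with full force and confirm the weight.

>>> carry_out --pt "0 0 0 0.3 0 0 0" --pt "0 0 0 0.3 0 0 0" --pt "0 0 0 0.2 0 0 0" --pt "0 0 0 0.1 0 0 0" --pt "0 0 0 0.08 0 0 0" --pt "0 0 0 0 0 0 0" --pt "0 0 0 0 0 0 0" --pt "1 0 0 0 0 0 0" --pt "1 0 0 0 0 0 0" --pt "1 0 0 0 0 0 0"

```text
clock: 16.78
tool_pos: [0.5579, -0.1656, -0.0224]
eef_rot: [[0.081, 0.997, 0.0], [0.997, -0.081, -0.0], [-0.0, 0.0, -1.0]]
ft_force: [-0.4, 0.1, 2.2]
opening: 0.998
finger_force: 0.0
```

>>> carry_out --pt "1 0 0 0 0 0 0" --pt "1 0 0 0 0 0 0" --pt "1 0 0 0 0 0 0" --pt "1 0 0 0 0 0 0" --pt "1 0 0 -0.3 0 0 0" --pt "1 0 0 -0.6 0 0 0" --pt "1 0 0 -0.8 0 0 0" --pt "1 0 0 -0.8 0 0 0" --pt "1 0 0 -0.5 0 0 0" --pt "1 0 0 0 0 0 0"

```text
clock: 17.62
tool_pos: [0.5592, -0.1659, 0.0555]
eef_rot: [[0.081, 0.997, 0.004], [0.997, -0.081, -0.001], [-0.0, 0.004, -1.0]]
ft_force: [1.6, -1.0, -0.5]
opening: 1.002
finger_force: 0.0
```

>>> carry_out --pt "1 0.17 0.6 0 0 0 0" --pt "1 0.2 0.8 0 0 0 0" --pt "1 0.2 0.8 0 0 0 0" --pt "1 0.2 0.8 0 0 0 0" --pt "1 0.2 0.8 0 0 0 0" --pt "1 0.2 0.6 0 0 0 0" --pt "1 0 0.45 0 0 0 0" --pt "1 0 0 0 0 0 0.016" --pt "1 0 0 0 0 0 0" --pt "1 0 0 0 0 0 0"

```text
clock: 18.45
tool_pos: [0.6801, -0.1464, 0.0523]
eef_rot: [[0.107, 0.994, -0.001], [0.994, -0.107, -0.0], [-0.0, -0.001, -1.0]]
ft_force: [-0.5, 0.5, -0.1]
opening: 0.998
finger_force: 0.0
```

```bash
python3 wt.py w5
```

```text
wrist px [ 94. 241.] ctr mm [ 559.5 -149.5] size [107.4  56. ] long axis deg 85.4
wrist px [272. 248.] ctr mm [ 679.3 -166.3] size [140.2  56.5] long axis deg 83.9
wrist px [ 94. 241.] ctr mm [ 559.5 -149.5] size [107.4  56. ] long axis deg 85.4
wrist px [272. 248.] ctr mm [ 679.3 -166.3] size [140.2  56.5] long axis deg 83.9
{'qpos': [-0.1119, 0.8377, 0.405, 1.5136, -0.3921, 0.8722, 0.3208], 'tool_pos': [0.6801, -0.1465, 0.0525], 'eef_rot': [[0.1066, 0.9943, -0.0008], [0.9943, -0.1066, -0.0], [-0.0001, -0.0008, -1.0]], 'clock': 18.5, 'ft_force': [-0.3053, 0.5659, -0.1912]}
```

>>> carry_out --pt "1 0 0.04 0.6 0 0 0" --pt "1 0 0 0.6 0 0 0" --pt "1 0 0 0.6 0 0 0" --pt "1 0 0 0.6 0 0 0" --pt "1 0 0 0.4 0 0 0" --pt "1 0 0 0.2 0 0 0" --pt "1 0 0 0 0 0 0" --pt "1 0 0 0 0 0 0" --pt "0 0 0 0 0 0 0" --pt "0 0 0 0 0 0 0" --newtons 110

```text
clock: 19.33
tool_pos: [0.6826, -0.1464, -0.0215]
eef_rot: [[0.106, 0.994, 0.001], [0.994, -0.106, -0.0], [-0.0, 0.001, -1.0]]
ft_force: [0.1, -0.6, -0.5]
opening: 0.747
finger_force: 0.0
```

>>> carry_out --pt "0 0 0 0 0 0 0" --pt "0 0 0 0 0 0 0" --pt "0 0 0 0 0 0 0" --pt "0 0 0 0 0 0 0" --pt "0 0 0 0 0 0 0" --pt "0 0 0 0 0 0 0" --pt "0 0 0 0 0 0 0" --pt "0 0 0 0 0 0 0" --pt "0 0 0 0 0 0 0" --pt "0 0 0 0 0 0 0"

```text
clock: 20.17
tool_pos: [0.6825, -0.1464, -0.0212]
eef_rot: [[0.106, 0.994, 0.001], [0.994, -0.106, -0.0], [0.0, 0.001, -1.0]]
ft_force: [-1.7, 1.4, 7.5]
opening: 0.642
finger_force: 117.3
```

>>> carry_out --pt "0 0 0 -0.1 0 0 0" --pt "0 0 0 -0.3 0 0 0" --pt "0 0 0 -0.3 0 0 0" --pt "0 0 0 -0.2 0 0 0" --pt "0 0 0 -0.1 0 0 0" --pt "0 0 0 0 0 0 0" --pt "0 0 0 0 0 0 0" --pt "0 0 0 0 0 0 0" --pt "0 0 0 0 0 0 0" --pt "0 0 0 0 0 0 0"

```text
clock: 21.0
tool_pos: [0.6819, -0.1463, 0.0024]
eef_rot: [[0.106, 0.994, -0.0], [0.994, -0.106, 0.0], [-0.0, -0.0, -1.0]]
ft_force: [-0.0, -0.1, -4.5]
opening: 0.644
finger_force: 116.7
```

```bash
python3 heft.py; python3 wt.py w6
```

```text
[-0.04 -0.01 -4.76  0.08 -0.01 -0.01] [ 0.6821 -0.1463  0.0027] 116.69803440570831 0.6427984206613028 [-0.096  0.902  0.377  1.523 -0.416  0.796  0.338]
wrist px [267. 321.] ctr mm [ 680.5 -172.8] size [68.8 53.6] long axis deg -6.1
wrist px [ 49. 267.] ctr mm [ 559.5 -150.4] size [109.3  56.6] long axis deg 85.4
wrist px [267. 321.] ctr mm [ 680.3 -172.8] size [68.4 53.6] long axis deg -6.1
wrist px [ 49. 267.] ctr mm [ 559.5 -150.4] size [109.3  56.6] long axis deg 85.4
{'qpos': [-0.096, 0.9023, 0.3766, 1.5233, -0.4156, 0.7961, 0.3376], 'tool_pos': [0.682, -0.1463, 0.0027], 'eef_rot': [[0.106, 0.9944, -0.0001], [0.9944, -0.106, -0.0], [-0.0, -0.0001, -1.0]], 'clock': 21.35, 'ft_force': [-0.6442, 1.1915, -4.8862]}
```

It weighs 4.8 N against about 1.6 N for the others, so tin 3 is the full one. I lift it, carry it left to a clear spot on the table, and turn it up about the tool y axis.

>>> carry_out --pt "0 0 0 -0.4 0 0 0" --pt "0 0 0 -0.8 0 0 0" --pt "0 0 0 -1 0 0 0" --pt "0 0 0 -1 0 0 0" --pt "0 0 0 -1 0 0 0" --pt "0 0 0 -1 0 0 0" --pt "0 0 0 -1 0 0 0" --pt "0 0 0 -1 0 0 0" --pt "0 0 0 -0.8 0 0 0" --pt "0 0 0 -0.5 0 0 0"

```text
clock: 22.18
tool_pos: [0.6825, -0.1466, 0.2185]
eef_rot: [[0.106, 0.994, 0.003], [0.994, -0.106, -0.0], [-0.0, 0.003, -1.0]]
ft_force: [0.2, 0.2, -4.8]
opening: 0.645
finger_force: 117.1
```

>>> carry_out --pt "0 0.7 -0.2 0 0 0 0" --pt "0 1 -0.2 0 0 0 0" --pt "0 1 -0.2 0 0 0 0" --pt "0 1 -0.2 0 0 0 0" --pt "0 1 -0.3 0 0 0 0" --pt "0 1 -0.3 0 0 0 0" --pt "0 1 -0.2 0 0 0 0" --pt "0 1 -0.2 0 0 0 0" --pt "0 0.9 -0.2 0 0 0 0" --pt "0 0.5 -0.2 0 0 0 0"

```text
clock: 23.02
tool_pos: [0.651, 0.089, 0.215]
eef_rot: [[0.104, 0.995, -0.001], [0.995, -0.104, 0.001], [0.001, -0.001, -1.0]]
ft_force: [-0.0, 0.4, -5.9]
opening: 0.642
finger_force: 117.8
```

>>> carry_out --pt "0 0 0 0 0 0.05 0" --pt "0 0 0 0 0 0.075 0" --pt "0 0 0 0 0 0.075 0" --pt "0 0 0 0 0 0.075 0" --pt "0 0 0 0 0 0.075 0" --pt "0 0 0 0 0 0.075 0" --pt "0 0 0 0 0 0.075 0" --pt "0 0 0 0 0 0.075 0" --pt "0 0 0 0 0 0.075 0" --pt "0 0 0 0 0 0.05 0"

```text
clock: 23.85
tool_pos: [0.6514, 0.0826, 0.2142]
eef_rot: [[0.05, 0.994, 0.099], [0.447, -0.111, 0.888], [0.893, -0.0, -0.45]]
ft_force: [-0.1, -0.1, -6.3]
opening: 0.64
finger_force: 118.2
```

```bash
python3 -c "
from h import *
s=read_state(); print({k:np.round(s[k],3).tolist() for k in('qpos','tool_pos','eef_rot','clock','ft_force')})"
```

```text
{'qpos': [0.28, 0.795, 0.003, 1.619, -1.134, 1.335, 0.83], 'tool_pos': [0.651, 0.083, 0.214], 'eef_rot': [[0.05, 0.994, 0.099], [0.447, -0.111, 0.888], [0.893, -0.0, -0.45]], 'clock': 23.85, 'ft_force': [-0.136, -0.116, -6.27]}
```

j5 is nearing its -1.26 limit, so I try the remaining turn gently to see whether the redundancy covers it.

>>> carry_out --pt "0 0 0 0 0 0.05 0" --pt "0 0 0 0 0 0.05 0" --pt "0 0 0 0 0 0.05 0" --pt "0 0 0 0 0 0.05 0" --pt "0 0 0 0 0 0.05 0" --pt "0 0 0 0 0 0.046 0" --pt "0 0 0 0 0 0 0" --pt "0 0 0 0 0 0 0" --pt "0 0 0 0 0 0 0" --pt "0 0 0 0 0 0 0"

```text
clock: 24.68
tool_pos: [0.6518, 0.0859, 0.2161]
eef_rot: [[-0.001, 0.994, 0.106], [0.009, -0.106, 0.994], [1.0, 0.002, -0.009]]
ft_force: [0.6, 0.2, -4.9]
opening: 0.642
finger_force: 118.6
```

```bash
python3 -c "
from h import *
s=read_state(); print({k:np.round(s[k],3).tolist() for k in('qpos','tool_pos','eef_rot','clock','ft_force')})
cv2.imwrite('pics/s7.png',get_image('side')[:,:,::-1])"
```

```text
{'qpos': [0.49, 1.058, -0.251, 1.558, -1.232, 1.515, 0.997], 'tool_pos': [0.652, 0.086, 0.216], 'eef_rot': [[-0.001, 0.994, 0.106], [0.009, -0.106, 0.994], [1.0, 0.002, -0.009]], 'clock': 24.683, 'ft_force': [0.57, 0.172, -4.876]}
```

View pics/s7.png

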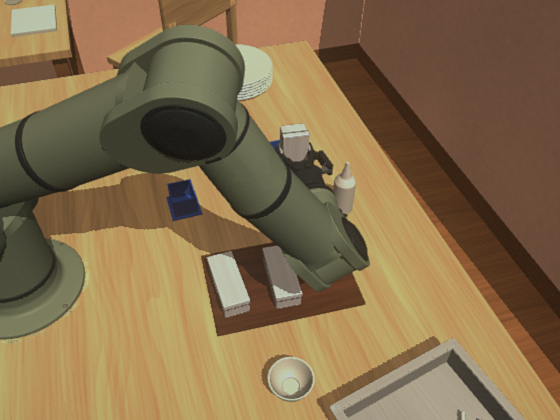

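The tool is now horizontal with the tin upright at (295,145). The wrist hangs over tin 2 and tin 3's empty slot, so I need more +x and -y before lowering. First I check where the bottle is and where the grip really is.

```bash
python3 - <<'E'
from h import *
im=cv2.imread("pics/side0.png"); hsv=cv2.cvtColor(im,cv2.COLOR_BGR2HSV)
m=(hsv[...,1]<70)&(hsv[...,2]>60); k=np.zeros(m.shape,np.uint8); k[150:225,320:370]=m[150:225,320:370]
ys,xs=np.nonzero(k); b=ys.max(); print(xs.min(),xs.max(),ys.min(),b)
print("bottle base front",onz("side",(xs[ys>b-3].mean(),b),0).round(3))
# triangulate nozzle tip: top (272,133?) side top
e,d=ray("side",(xs[ys==ys.min()].mean(),ys.min())); print("tip on z=.155",(e+d*(.155-e[2])/d[2]).round(3))
# tin top face now in side image
im=cv2.imread("pics/s7.png"); hsv=cv2.cvtColor(im,cv2.COLOR_BGR2HSV)
m=(hsv[...,1]<40)&(hsv[...,2]>110); k=np.zeros(m.shape,np.uint8); k[115:170,270:315]=m[115:170,270:315]
ys,xs=np.nonzero(k); print("tin px",xs.min(),xs.max(),ys.min(),ys.max())
for z in(.24,.26,.266,.28): print(z,onz("side",(295,128),z).round(3))
E
```

```text
332 355 162 214
bottle base front [ 0.774 -0.002  0.   ]
tip on z=.155 [0.779 0.021 0.155]
tin px 270 308 124 144
0.24 [0.665 0.076 0.24 ]
0.26 [0.655 0.052 0.26 ]
0.266 [0.653 0.044 0.266]
0.28 [0.646 0.027 0.28 ]
```

Bottle axis is (0.778, 0.021). I shift the tin to about (0.678, -0.005), then lower most of the way.

>>> carry_out --pt "0 0 0.4 -0.4 0 0 0" --pt "0 0 0.6 -0.5 0 0 0" --pt "0 0 0.42 -0.32 0 0 0" --pt "0 -0.5 0 0 0 0 0" --pt "0 -0.8 0 0 0 0 0" --pt "0 -0.8 0 0 0 0 0" --pt "0 -0.8 0 0 0 0 0" --pt "0 -0.5 0 0 0 0 0" --pt "0 0 0 0 0 0 0" --pt "0 0 0 0 0 0 0"

```text
clock: 25.57
tool_pos: [0.6835, 0.0514, 0.1307]
eef_rot: [[0.001, 0.994, 0.106], [0.006, -0.106, 0.994], [1.0, -0.0, -0.006]]
ft_force: [0.3, 0.3, -4.2]
opening: 0.642
finger_force: 118.9
```

```bash
python3 -c "
from h import *
s=read_state(); print({k:np.round(s[k],4).tolist() for k in('qpos','tool_pos','eef_rot','clock','ft_force')})
cv2.imwrite('pics/s8.png',np.hstack([get_image('side')[60:360,160:440,::-1],get_image('top')[60:360,190:430,::-1]]))"
```

```text
{'qpos': [0.4944, 1.2386, -0.2254, 1.3674, -1.1901, 1.5532, 0.9908], 'tool_pos': [0.6835, 0.0514, 0.1307], 'eef_rot': [[0.0008, 0.9944, 0.1055], [0.0064, -0.1056, 0.9944], [1.0, -0.0001, -0.0064]], 'clock': 25.5667, 'ft_force': [0.2638, 0.3042, -4.2101]}
```

View pics/s8.png

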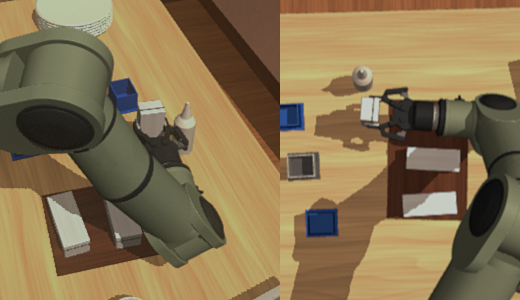

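The views show the gripper over tin 3's empty slot, clear of tins 1 and 2, the bottle and the tray. I continue lowering, gently at the end.

>>> carry_out --pt "0 -0.3 0 0 0 0 0" --pt "0 -0.4 0 0 0 0 0" --pt "0 -0.4 0 0 0 0 0" --pt "0 -0.2 0 0 0 0 0" --pt "0 -0.1 0 0 0 0 0" --pt "0 -0.05 0 0 0 0 0" --pt "0 -0.05 0 0 0 0 0" --pt "0 -0.04 0 0 0 0 0" --pt "0 0 0 0 0 0 0" --pt "0 0 0 0 0 0 0"

```text
clock: 26.5
tool_pos: [0.6836, 0.0508, 0.0921]
eef_rot: [[0.0, 0.994, 0.106], [0.006, -0.106, 0.994], [1.0, 0.0, -0.006]]
ft_force: [0.0, 1.1, -5.0]
opening: 0.642
finger_force: 118.9
```

>>> carry_out --pt "0 -0.02 0 0 0 0 0" --pt "0 -0.02 0 0 0 0 0" --pt "0 -0.02 0 0 0 0 0" --pt "0 -0.02 0 0 0 0 0" --pt "0 -0.02 0 0 0 0 0" --pt "0 -0.02 0 0 0 0 0" --pt "0 0 0 0 0 0 0" --pt "0 0 0 0 0 0 0" --pt "0 0 0 0 0 0 0" --pt "0 0 0 0 0 0 0"

```text
clock: 27.33
tool_pos: [0.6835, 0.0508, 0.0893]
eef_rot: [[0.0, 0.994, 0.106], [0.006, -0.106, 0.994], [1.0, 0.0, -0.006]]
ft_force: [-4.3, -1.2, 3.7]
opening: 0.639
finger_force: 118.9
```

The tin is down on the table: the load went from -5 N to +4 N. I let go, rise straight up along it, and swing the tool back to pointing down.

>>> carry_out --pt "1 0 0 0 0 0 0" --pt "1 0 0 0 0 0 0" --pt "1 0 0 0 0 0 0" --pt "1 0 0 0 0 0 0" --pt "1 0 0 0 0 0 0" --pt "1 0 0 0 0 0 0" --pt "1 0 0 0 0 0 0" --pt "1 0 0 0 0 0 0" --pt "1 0 0 0 0 0 0" --pt "1 0 0 0 0 0 0"

```text
clock: 28.17
tool_pos: [0.6835, 0.0508, 0.0889]
eef_rot: [[0.001, 0.994, 0.106], [0.006, -0.106, 0.994], [1.0, -0.0, -0.006]]
ft_force: [-0.0, 0.2, 0.3]
opening: 0.996
finger_force: 0.0
```

>>> carry_out --pt "1 0.2 0 0 0 0 0" --pt "1 0.3 0 0 0 0 0" --pt "1 0.4 0 0 0 0 0" --pt "1 0.5 0 0 0 0 0" --pt "1 0.5 0 0 0 0 0" --pt "1 0.5 0 0 0 0 0" --pt "1 0.6 0 0 0 0 0" --pt "1 0.8 0 0 0 0 0" --pt "1 0.8 0 0 0 0 0" --pt "1 0.8 0 0 0 0 0"

```text
clock: 29.0
tool_pos: [0.6834, 0.0518, 0.226]
eef_rot: [[0.0, 0.994, 0.106], [0.006, -0.106, 0.994], [1.0, 0.0, -0.006]]
ft_force: [-0.5, 0.2, 0.1]
opening: 1.0
finger_force: 0.0
```

>>> carry_out --pt "1 0.8 0 0 0 0 0" --pt "1 0.8 0 0 0 0 0" --pt "1 0.4 0 0 0 -0.03 0" --pt "1 0 0 0 0 -0.075 0" --pt "1 0 0 0 0 -0.075 0" --pt "1 0 0 0 0 -0.075 0" --pt "1 0 0 0 0 -0.075 0" --pt "1 0 0 0 0 -0.075 0" --pt "1 0 0 0 0 -0.075 0" --pt "1 0 0 0 0 -0.075 0"

```text
clock: 29.83
tool_pos: [0.6838, 0.051, 0.2764]
eef_rot: [[0.082, 0.994, 0.072], [0.768, -0.109, 0.631], [0.635, 0.003, -0.773]]
ft_force: [-0.8, 0.6, -0.8]
opening: 0.999
finger_force: 0.0
```

>>> carry_out --pt "1 0 0 0 0 -0.075 0" --pt "1 0 0 0 0 -0.075 0" --pt "1 0 0 0 0 -0.075 0" --pt "1 0 0 0 0 -0.075 0" --pt "1 0 0 0 0 -0.075 0" --pt "1 0 0 0 0 -0.06 0" --pt "1 0 0 0 0 0 0" --pt "1 0 0 0 0 0 0" --pt "1 0 0 0 0 0 0" --pt "1 0 0 0 0 0 0"

```text
clock: 30.67
tool_pos: [0.6834, 0.0506, 0.2743]
eef_rot: [[0.108, 0.994, 0.001], [0.994, -0.108, 0.01], [0.01, 0.0, -1.0]]
ft_force: [-0.6, -0.7, 0.4]
opening: 1.002
finger_force: 0.0
```

```bash
sed 's/\.052,3000/.140,800/' wt.py > wt2.py; python3 wt2.py w9
```

```text
wrist px [206. 314.] ctr mm [ 588.2 -101.8] size [109.3  44.6] long axis deg 85.2
wrist px [272. 229.] ctr mm [679.6   4.6] size [53.2 26.6] long axis deg -6.2
wrist px [206. 315.] ctr mm [ 588.1 -102.2] size [108.4  44.1] long axis deg 85.2
wrist px [272. 229.] ctr mm [679.7   5.1] size [53.2 25.5] long axis deg -6.2
{'qpos': [-0.3255, 0.5779, 0.2885, 1.3381, -0.1753, 1.2473, -0.1346], 'tool_pos': [0.6834, 0.0505, 0.2743], 'eef_rot': [[0.1084, 0.9941, 0.0013], [0.9941, -0.1084, 0.0101], [0.0102, 0.0002, -0.9999]], 'clock': 30.7167, 'ft_force': [-0.2142, 0.5019, -0.5521]}
```

View pics/w9.png

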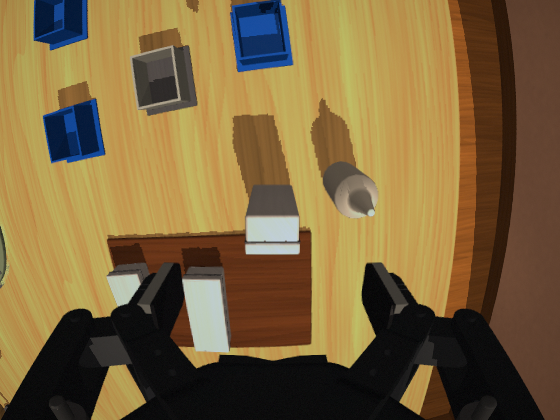

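The tin stands upright: its end face spans px (247..299, 215..253), with the seam at row 242. Holder at (165,80), bottle at (350,195) untouched. I work out the end-face centre.

```bash
python3 - <<'E'
from h import *
i=camera_info("wrist"); im=cv2.imread("pics/w9.png"); g=cv2.cvtColor(im,cv2.COLOR_BGR2GRAY)
print(g[205:262,272].tolist())
for p in [(272,215),(272,241),(272,253.5),(247,234),(299,234)]: print(p,onz("wrist",p,.14,i).round(4))
E
```

```text
[79, 78, 79, 79, 78, 79, 77, 78, 78, 82, 114, 156, 190, 202, 202, 202, 202, 202, 202, 202, 203, 202, 201, 202, 203, 203, 202, 202, 203, 203, 202, 204, 204, 203, 203, 202, 142, 73, 140, 175, 194, 201, 201, 202, 203, 203, 202, 202, 201, 125, 62, 64, 63, 62, 59, 55, 54]
(272, 215) [0.681  0.0198 0.14  ]
(272, 241) [ 0.6778 -0.0088  0.14  ]
(272, 253.5) [ 0.6763 -0.0232  0.14  ]
(247, 234) [0.6528 0.0018 0.14  ]
(299, 234) [ 0.7066 -0.004   0.14  ]
```

The end face is 43x54 mm, centred at (0.679, -0.002), which agrees with the plan. Now I regrip from above.

>>> carry_out --pt "1 -0.6 0.05 0 0 -0.0065 0" --pt "1 -0.8 0 0 0 0 0" --pt "1 -0.71 0 0.4 0 0 0" --pt "1 0 0 0.8 0 0 0" --pt "1 0 0 1 0 0 0" --pt "1 0 0 1 0 0 0" --pt "1 0 0 1 0 0 0" --pt "1 0 0 0.7 0 0 0" --pt "1 0 0 0.4 0 0 0" --pt "1 0 0 0 0 0 0" --newtons 90

```text
clock: 31.55
tool_pos: [0.6781, -0.002, 0.1394]
eef_rot: [[0.107, 0.994, -0.003], [0.994, -0.107, -0.001], [-0.002, -0.003, -1.0]]
ft_force: [-0.2, 0.7, 0.3]
opening: 0.999
finger_force: 0.0
```

>>> carry_out --pt "1 0 0 0.5 0 0 0" --pt "1 0 0 0.5 0 0 0" --pt "1 0 0 0.6 0 0 0" --pt "1 0 0 0.6 0 0 0" --pt "1 0 0 0.5 0 0 0" --pt "1 0 0 0.4 0 0 0" --pt "1 0 0 0.3 0 0 0" --pt "1 0 0 0.07 0 0 0" --pt "1 0 0 0 0 0 0" --pt "1 0 0 0 0 0 0"

```text
clock: 32.38
tool_pos: [0.6796, -0.0008, 0.0551]
eef_rot: [[0.106, 0.994, 0.001], [0.994, -0.106, -0.001], [-0.001, 0.001, -1.0]]
ft_force: [0.4, 0.6, 0.7]
opening: 0.996
finger_force: 0.0
```

>>> carry_out --pt "0 0 0 0 0 0 0" --pt "0 0 0 0 0 0 0" --pt "0 0 0 0 0 0 0" --pt "0 0 0 0 0 0 0" --pt "0 0 0 0 0 0 0" --pt "0 0 0 0 0 0 0" --pt "0 0 0 0 0 0 0" --pt "0 0 0 0 0 0 0" --pt "0 0 0 0 0 0 0" --pt "0 0 0 0 0 0 0"

```text
clock: 33.22
tool_pos: [0.6792, -0.0007, 0.0553]
eef_rot: [[0.106, 0.994, 0.0], [0.994, -0.106, -0.001], [-0.001, 0.0, -1.0]]
ft_force: [-4.4, 0.5, 9.6]
opening: 0.641
finger_force: 94.5
```

Gripped. I lift, travel above the holder, and turn 82° so the tin's width lies along the holder's y.

>>> carry_out --pt "0 0 0 -0.3 0 0 0" --pt "0 0 0 -0.5 0 0 0" --pt "0 0 0 -0.6 0 0 0" --pt "0 0 0 -0.6 0 0 0" --pt "0 0 0 -0.7 0 0 0" --pt "0 0 0 -0.7 0 0 0" --pt "0 0 0 -0.6 0 0 0" --pt "0 0.3 -0.2 0 0 0 0" --pt "0 0.6 -0.5 0 0 0 0" --pt "0 0.7 -0.6 0 0 0 0"

```text
clock: 34.05
tool_pos: [0.6506, 0.0425, 0.1543]
eef_rot: [[0.108, 0.994, 0.0], [0.994, -0.108, -0.001], [-0.001, 0.0, -1.0]]
ft_force: [0.2, 0.5, -5.7]
opening: 0.648
finger_force: 96.2
```

>>> carry_out --pt "0 0.7 -0.6 0 0 0 0" --pt "0 0.7 -0.6 0 0 0 0" --pt "0 0.7 -0.6 0 0 0 0" --pt "0 0.7 -0.6 0 0 0 0" --pt "0 0.7 -0.6 0 0 0 0" --pt "0 0.7 -0.6 0 0 0 0" --pt "0 0.6 -0.5 0 0 0 0" --pt "0 0.4 -0.4 0 0 0 0" --pt "0 0.15 -0.11 0 0 0 0" --pt "0 0 0 0 0 0 0"

```text
clock: 34.88
tool_pos: [0.5499, 0.189, 0.1543]
eef_rot: [[0.104, 0.995, -0.0], [0.995, -0.104, -0.001], [-0.001, -0.0, -1.0]]
ft_force: [0.5, -1.0, -4.8]
opening: 0.645
finger_force: 96.7
```

>>> carry_out --pt "0 0 0 0 0 0 0.04" --pt "0 0 0 0 0 0 0.075" --pt "0 0 0 0 0 0 0.075" --pt "0 0 0 0 0 0 0.075" --pt "0 0 0 0 0 0 0.075" --pt "0 0 0 0 0 0 0.075" --pt "0 0 0 0 0 0 0.075" --pt "0 0 0 0 0 0 0.075" --pt "0 0 0 0 0 0 0.075" --pt "0 0 0 0 0 0 0.075"

```text
clock: 35.72
tool_pos: [0.5513, 0.1866, 0.1544]
eef_rot: [[0.945, 0.328, 0.0], [0.328, -0.945, -0.001], [-0.0, 0.001, -1.0]]
ft_force: [0.1, -0.2, -5.2]
opening: 0.642
finger_force: 96.7
```

>>> carry_out --pt "0 0 0 0 0 0 0.075" --pt "0 0 0 0 0 0 0.075" --pt "0 0 0 0 0 0 0.047" --pt "0 0 0 0 0 0 0" --pt "0 0 0 0 0 0 0" --pt "0 0 0 0 0 0 0" --pt "0 0 0 0 0 0 0" --pt "0 0 0 0 0 0 0" --pt "0 0 0 0 0 0 0" --pt "0 0 0 0 0 0 0"

```text
clock: 36.55
tool_pos: [0.5508, 0.1877, 0.1544]
eef_rot: [[0.999, 0.032, -0.0], [0.032, -0.999, -0.001], [-0.0, 0.001, -1.0]]
ft_force: [1.1, 0.1, -4.3]
opening: 0.646
finger_force: 96.8
```

```bash
python3 - <<'E'
from h import *
import pickle
i=camera_info("wrist"); w=get_image("wrist")[:,:,::-1]; cv2.imwrite("pics/w10.png",w); pickle.dump(i,open("w10.pkl","wb"))
s=get_image("side")[:,:,::-1]; cv2.imwrite("pics/s10.png",s)
a=cv2.resize(s[100:230,180:310],(400,400),interpolation=cv2.INTER_CUBIC); cv2.imwrite("pics/c10.png",np.hstack([cv2.resize(w[120:420,120:420],(400,400)),a]))
s=read_state(); print({k:np.round(s[k],4).tolist() for k in("qpos","tool_pos","eef_rot","clock","ft_force")})
E
```

```text
{'qpos': [-0.8708, 0.5907, 0.6495, 1.783, -0.4374, 0.9167, -1.5694], 'tool_pos': [0.5508, 0.1877, 0.1544], 'eef_rot': [[0.9995, 0.0322, -0.0], [0.0322, -0.9995, -0.0008], [-0.0001, 0.0007, -1.0]], 'clock': 36.65, 'ft_force': [-0.7602, 0.6153, -4.8784]}
```

View pics/c10.png

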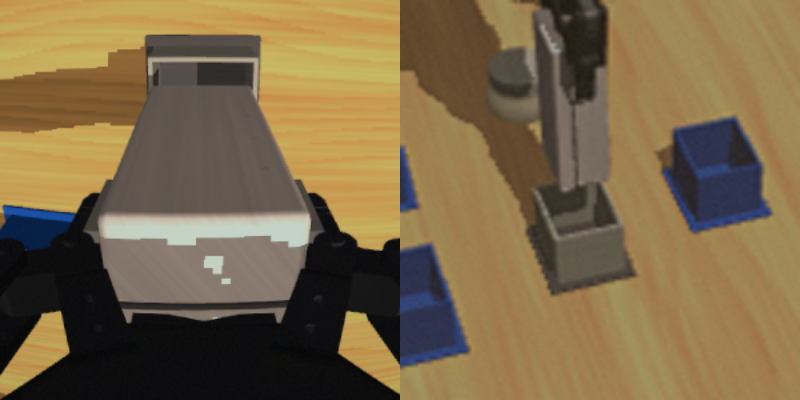

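The wrist crop shows the rim's +x side at crop row 57, columns 147–260, with the tin's lower end at row 87, columns 150–252. The side crop shows the tin right above the steel holder. I check the offsets numerically.

```bash
python3 - <<'E'
from h import *
import pickle
i=pickle.load(open("w10.pkl","rb")); im=cv2.imread("pics/w10.png")
hsv=cv2.cvtColor(im,cv2.COLOR_BGR2HSV)
print("row",hsv[168,222:325,2].tolist()); print("col",hsv[145:195,250,2].tolist())
f=lambda c:(120+c[0]*.75,120+c[1]*.75)
for c in [(147,57),(260,57)]: print("rim",onz("wrist",f(c),.055,i).round(4))
for c in [(150,87),(252,87)]: print("tin",onz("wrist",f(c),.099,i).round(4))
E
```

```text
row [141, 141, 141, 140, 142, 141, 141, 115, 73, 175, 179, 179, 120, 99, 100, 99, 99, 99, 82, 84, 84, 83, 85, 85, 83, 83, 84, 84, 84, 83, 85, 83, 84, 85, 85, 86, 86, 85, 85, 84, 85, 86, 85, 85, 86, 82, 49, 48, 50, 48, 49, 48, 49, 50, 49, 49, 49, 49, 49, 49, 49, 49, 49, 47, 49, 49, 50, 48, 48, 49, 49, 48, 48, 48, 49, 48, 47, 48, 48, 49, 49, 49, 52, 57, 57, 56, 57, 73, 129, 179, 179, 158, 114, 170, 200, 199, 199, 200, 199, 199, 198, 200, 200]
col [188, 65, 83, 83, 85, 85, 87, 88, 87, 80, 73, 73, 73, 73, 71, 73, 73, 106, 158, 179, 179, 136, 85, 84, 86, 88, 87, 85, 84, 83, 84, 85, 84, 84, 83, 83, 82, 82, 85, 94, 97, 96, 96, 96, 96, 96, 96, 95, 96, 97]
rim [0.5792 0.2244 0.055 ]
rim [0.5816 0.1507 0.055 ]
tin [0.5702 0.2172 0.099 ]
tin [0.572  0.1603 0.099 ]
```

The tin is within about 1.5 mm and 0.2° of the bay. I nudge it by that and lower it.

>>> carry_out --pt "0 0.05 0.04 0.2 0 0 0" --pt "0 0 0 0.4 0 0 0" --pt "0 0 0 0.4 0 0 0" --pt "0 0 0 0.4 0 0 0" --pt "0 0 0 0.3 0 0 0" --pt "0 0 0 0.3 0 0 0" --pt "0 0 0 0.2 0 0 0" --pt "0 0 0 0 0 0 0" --pt "0 0 0 0 0 0 0" --pt "0 0 0 0 0 0 0"

```text
clock: 37.48
tool_pos: [0.5523, 0.1868, 0.0997]
eef_rot: [[0.999, 0.032, 0.0], [0.032, -0.999, -0.001], [0.0, 0.001, -1.0]]
ft_force: [-0.3, 0.1, -4.4]
opening: 0.645
finger_force: 96.9
```

>>> carry_out --pt "0 0 0 0.2 0 0 0" --pt "0 0 0 0.3 0 0 0" --pt "0 0 0 0.3 0 0 0" --pt "0 0 0 0.3 0 0 0" --pt "0 0 0 0.2 0 0 0" --pt "0 0 0 0.1 0 0 0" --pt "0 0 0 0.05 0 0 0" --pt "0 0 0 0.03 0 0 0" --pt "0 0 0 0 0 0 0" --pt "0 0 0 0 0 0 0"

```text
clock: 38.32
tool_pos: [0.5521, 0.1868, 0.0626]
eef_rot: [[0.999, 0.032, 0.0], [0.032, -0.999, -0.001], [0.0, 0.001, -1.0]]
ft_force: [-0.1, -0.3, -4.3]
opening: 0.645
finger_force: 96.9
```

It is inside the bay with no contact. The last few millimetres go down gently.

>>> carry_out --pt "0 0 0 0.03 0 0 0" --pt "0 0 0 0.02 0 0 0" --pt "0 0 0 0.02 0 0 0" --pt "0 0 0 0.02 0 0 0" --pt "0 0 0 0.01 0 0 0" --pt "0 0 0 0.01 0 0 0" --pt "0 0 0 0 0 0 0" --pt "0 0 0 0 0 0 0" --pt "0 0 0 0 0 0 0" --pt "0 0 0 0 0 0 0"

```text
clock: 39.15
tool_pos: [0.552, 0.1868, 0.0597]
eef_rot: [[0.999, 0.032, -0.0], [0.032, -0.999, -0.001], [-0.0, 0.001, -1.0]]
ft_force: [0.3, -0.8, -4.3]
opening: 0.65
finger_force: 96.9
```

>>> carry_out --pt "0 0 0 0.02 0 0 0" --pt "0 0 0 0.02 0 0 0" --pt "0 0 0 0.02 0 0 0" --pt "0 0 0 0 0 0 0" --pt "0 0 0 0 0 0 0" --pt "0 0 0 0 0 0 0" --pt "0 0 0 0 0 0 0" --pt "0 0 0 0 0 0 0" --pt "0 0 0 0 0 0 0" --pt "0 0 0 0 0 0 0"

```text
clock: 39.98
tool_pos: [0.5521, 0.1868, 0.0583]
eef_rot: [[0.999, 0.032, 0.0], [0.032, -0.999, -0.001], [0.0, 0.001, -1.0]]
ft_force: [-1.4, 0.7, 4.6]
opening: 0.642
finger_force: 97.5
```

It has reached the floor: the load went from -4.3 N to +4.6 N at the expected height. I release, rise and check.

>>> carry_out --pt "1 0 0 0 0 0 0" --pt "1 0 0 0 0 0 0" --pt "1 0 0 0 0 0 0" --pt "1 0 0 0 0 0 0" --pt "1 0 0 0 0 0 0" --pt "1 0 0 0 0 0 0" --pt "1 0 0 0 0 0 0" --pt "1 0 0 0 0 0 0" --pt "1 0 0 0 0 0 0" --pt "1 0 0 0 0 0 0"

```text
clock: 40.82
tool_pos: [0.552, 0.1867, 0.0581]
eef_rot: [[0.999, 0.032, -0.0], [0.032, -0.999, -0.001], [-0.0, 0.001, -1.0]]
ft_force: [0.9, -0.3, 0.8]
opening: 0.996
finger_force: 0.0
```

>>> carry_out --pt "1 0 0 -0.3 0 0 0" --pt "1 0 0 -0.5 0 0 0" --pt "1 0 0 -0.6 0 0 0" --pt "1 0 0 -0.6 0 0 0" --pt "1 0 0 -0.8 0 0 0" --pt "1 0 0 -0.8 0 0 0" --pt "1 0 0 -0.8 0 0 0" --pt "1 0 0 -0.6 0 0 0" --pt "1 0 0 0 0 0 0" --pt "1 0 0 0 0 0 0"

```text
clock: 41.65
tool_pos: [0.5524, 0.187, 0.1846]
eef_rot: [[0.999, 0.032, 0.002], [0.032, -0.999, 0.0], [0.002, -0.0, -1.0]]
ft_force: [-0.4, 0.3, -1.0]
opening: 0.998
finger_force: 0.0
```

```bash
python3 - <<'E'
from h import *
i=camera_info("wrist"); w=get_image("wrist")[:,:,::-1].copy(); hsv=cv2.cvtColor(w,cv2.COLOR_BGR2HSV)
rects("wrist",(hsv[...,2]>150)&(hsv[...,1]<40),.145,600,i)
s=get_image("side")[:,:,::-1]
t=get_image("top")[:,:,::-1].copy(); h2=cv2.cvtColor(t,cv2.COLOR_BGR2HSV); m=(h2[...,2]>150)&(h2[...,1]<60); m[:,:290]=0;m[:,385:]=0; m[:155]=0;m[290:]=0
rects("top",m,.052,300)
print(read_state()["tool_pos"],read_state()["ft_force"])
cv2.imwrite("pics/f.png",np.hstack([cv2.resize(s[80:340,150:370],(338,400)),cv2.resize(w,(460,345))[:345].copy() if 0 else cv2.copyMakeBorder(cv2.resize(w,(460,345)),0,55,0,0,cv2.BORDER_CONSTANT)]))
E
```

```text
wrist px [510. 277.] ctr mm [496.8 -50.4] size [97.9 39.7] long axis deg -87.7
wrist px [276. 237.] ctr mm [538.7 183.5] size [49.3 11.2] long axis deg -88.2
wrist px [272. 206.] ctr mm [560.9 187.2] size [52.3 27.5] long axis deg -88.0
wrist px [533. 194.] ctr mm [580.6 -54.3] size [86.9 39.7] long axis deg 85.5
top px [339. 264.] ctr mm [ 435.8 -151. ] size [139.9  56.3] long axis deg -88.1
top px [343. 219.] ctr mm [ 554.9 -164.7] size [139.6  55.7] long axis deg 86.1
[0.55166754 0.18673967 0.1828571 ] [ 0.47977536  0.36404066 -0.24593548]
```

View pics/f.png

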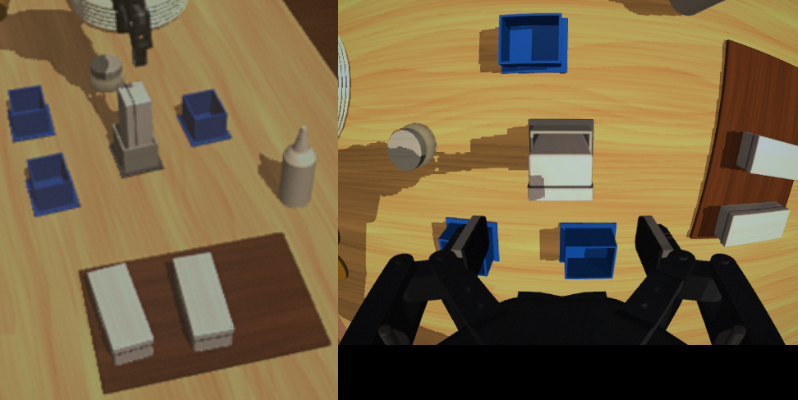

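The tin stands upright in the steel holder. The empty tins are flat at their starting positions, and the bottle and jar are undisturbed. The gripper is clear, so I hand in.

```bash
python3 -c "
from workcell import *
print(sign_off())"
```

```text
the job is handed in; nothing more can be done
None
```

The heavy tin (the farthest one, about 4.8 N against 1.6 N) was stood on its end on the table and let go, then regripped and stood upright on the steel holder's floor, with the empty tins back flat in place; early on a mis-set grasp closed the fingers on the near tin's lid (about 70 N at the wrist), and I handed in at about 42 s without seeing the verdict.

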